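# Put the pressing plate back on the tortilla press

## Robot

A 7-joint arm with a two-finger parallel gripper is mounted at the origin on the work surface. World frame = base frame: x ahead of the robot, y to its left, z up, the work surface at z = 0. Lengths are in m, angles in rad, forces in N, time in s.
With the tool pointing down it reaches from about 0.4 to 0.85 m from the base axis. Payload 4.5 kg.
Tool frame: the origin (TCP) lies at the very end of the fingers, on their centre line; the grasp point (between the pads) lies 19 mm behind it (r.pinch_z is the distance from the TCP to the grasp point, in m); x points along the fingers, y is the direction in which the jaws open and shut, and the axes are right-handed (so a half turn about x gives the same grasp; the last joint's range is limited). The gripper opens to 88 mm and grips with 3 to 60 N. Pads are 18 mm wide; open, the fingers measure 123 mm over their backs; the gripper's body (75 mm by 187 mm) begins 45 mm behind the grasp point.
Start: joints at [-1.098, 0.689, -0.195, 1.565, 0.157, 0.902, -0.215], TCP at [0.266, 0.566, 0.239] pointing down, gripper open.
Joint ranges: [-3.01, 3.01], [-0.46, 2.08], [-1.47, 1.51], [0.13, 2.56], [-1, 4.14], [0.04, 2.09], [-2.66, 2.66]. Speed limits (rad/s): [2.57, 2.57, 3.14, 3.14, 3.14, 3.14, 3.14].

## Interface

Orientations are given as a unit quaternion [x, y, z, w].
In Python, from plant import telemetry, cams, job, r gives the robot as it stands.
- The arm moves only by the tool send_rows, never from a script. Its argument "commands" is one flat list of numbers, 7 for each row, row after row: the shift along the world's x, y, z as a fraction of full scale, then the turn, a rotation vector about the world's x, y, z as a fraction of full scale, then the closure, from 0 (fully open) to 1 (shut). In form: [dx, dy, dz, wx, wy, wz, claw, dx, dy, dz, wx, wy, wz, claw, ...]. A call has 1 to 12 rows; each row shifts and turns the pose as measured when the row begins; what a row does not reach is not made up. Full scale, the value 1, is 250 mm for a shift and 90 degrees for a turn. A row lasts 1/10 s, in which the tool goes at most 50 mm and 8.59 degrees, less where a joint would pass 70% of its speed; a pose out of reach is approached as far as the arm can. A call with a number of a shift or a turn outside -1 to 1 is refused whole. A call with a gripper value outside its range is refused whole. The fingers move at their own pace and stop on an object; "newtons" is the grip in N (left out, the last holds). Time passes only in rows, so rows that do not move let the fingers close. It gives the time, the measured TCP pose, the force and the opening at its end, in the units of the state.
- telemetry.get_state(): the state, without advancing time (a new reading comes with each control period).
- cams.snapshot(name): name is "side" or "top"; returns a dict with "image" (420x560x3 uint8, blue, green, red), "intrinsics" (3x3 intrinsics, pixels), "k1" (the pictures are not rectified: a ray, as slopes to the right and down, at radius r is drawn at 1 + k1 r^2 times it, then the intrinsics apply), "world_to_cam" (4x4, takes a point from world to camera coordinates). Camera axes: x right, y down, z forward; pixel columns grow to the right and rows downward; lengths in m; the calibration is good to about 2 mm. A picture is of the moment at which its call begins. There is no depth.
- job.finish_job(): hands the job in, once; it reports no verdict.
The state is a dict: "clock": time; "q": joint angles; "qd": joint speeds; "joint_torque": joint torques, N m; "tool_pos": TCP position; "eef_rot": TCP orientation; "contact_force": force on the tool from outside, world axes, zero at the start; "moment": the same for the moment, N m; "opening": opening from 0.0 (shut) to 1.0 (fully open).
Only numpy, scipy, OpenCV 4.12 (cv2) and the standard library are available. Lean on these libraries where they do the work, as an engineer would, in place of code of your own. Each camera call takes 0.05 s, during which the arm holds its last target.

## Task

Pick up the tortilla press's round pressing plate by its wooden bar and put it back on the press: rest it lightly on the tips of the two studs, slide it along until you feel both holes drop over them, and let it down fully home, flat on the bed, then let go. Keep the contact gentle - never drop it or press it on the press with more than about 35 N - and do not disturb the comal, the basket or the jar.

Things in the scene. Friction and masses are not known exactly. Their poses are not given: they have to be found in the camera images.
- plate: Loose aluminium pressing plate, 0.35-0.7 kg, flat on the table at first. Origin: centre of underside, z up. Disc 132 mm across, 10 mm thick, with two ears out to x = +-113 mm, each 84 mm wide (y -42..+42), 10 mm thick, with a 14 mm through hole at x = +-90 mm, y = 0. A half turn about z gives the same plate.
- plate_bar (a point): Centre of the plate's dark wooden grip bar, 44 mm straight above the plate's origin. The bar runs along the plate's x: 90 mm long, 16 mm wide (y), 16 mm high (36 to 52 mm above the underside), on two 12 mm posts at x = +-34 mm.
- bed: Fixed lower half of the press. Origin: centre of underside, on the table, z up. Grey board 250 (x) by 180 (y) by 12 mm with a round aluminium bed, 148 mm across, flat top 30 mm above the origin. Plate home: its origin 30 mm above this one, its x axis along this x (either way round), its x at 0 within 2 mm, its y that of the studs.
- stud_mid (a point): Fixed point of the press on the bed's axis, 44 mm above its origin, level with the tips of two rigid steel studs (10 mm thick, tips rounded by 2 mm, 14 mm above bed top). They stand at x = +-90 mm from it (bed axes), both at the same y, clamped anywhere from -14 to +14 mm: new each time, NOT measured here. On their tips the plate's origin is at this height.
- comal: Bystander: a dark carbon steel comal, a shallow pan of 236 mm diameter and 18 mm high with one short handle toward its +y. Origin: centre of its underside.
- basket: Bystander: a closed round red plastic tortilla basket, 158 mm wide and 108 mm high with its lid knob. Origin: centre of its underside.
- jar: Bystander: a closed glass jar, 72 mm in diameter, 110 mm high. Origin: centre of its underside.
There are look-alikes about, which are no part of the job. What is shaped like the plate but orange or turquoise is not meant.

How it is judged:
By the outcome, as a careful person would: the job done as asked, in the order asked, and still so for the second after the job is handed in, with the robot touching nothing.
It also fails if it takes over 72 s, if anything falls off the work surface, if the arm or the gripper's body presses on something with over 40 N, if the wrist force passes 120 N, or if a joint passes its speed limit or range.

## Working session

There is one attempt and no reset: what is moved stays moved. The work goes in short steps, Python scripts to look and compute and a tool call to move; the robot and the scene stay as the last step left them, time stands still between calls to the robot, and variables do not carry over. Pictures are saved under pics/ and viewed, and the job is handed in when it is done.

Besides the shell and the picture viewer there is one more tool, called after "Request:" as name(argument=value, ...), one argument or row to a line, values as JSON. send_rows: Moves the arm, as the interface text tells. Its arguments: {"type":"object","properties":{"commands":{"type":"array"},"newtons":{"type":"number"}},"required":["commands"]}

```bash
ls; mkdir -p pics; python3 - <<'E'
from plant import telemetry, cams, job, r
import cv2
for n in ("side","top"):
    s=cams.snapshot(n); cv2.imwrite(f"pics/{n}0.png",s["image"]); print(n,s["intrinsics"],s["k1"],s["world_to_cam"])
print(telemetry.get_state(), r.pinch_z)
E
```

```text
pics
side [[406.1408246    0.         277.80442213]
 [  0.         406.1408246  210.98528073]
 [  0.           0.           1.        ]] -0.10431843510130744 [[ 0.89782726 -0.4402432  -0.00959881 -0.37396305]
 [-0.25251399 -0.4968715  -0.83027429  0.24974993]
 [ 0.36075324  0.74786672 -0.55727234  1.05720075]
 [ 0.          0.          0.          1.        ]]
top [[428.58762198   0.         280.86551744]
 [  0.         428.58762198 211.58769536]
 [  0.           0.           1.        ]] -0.03189300075542605 [[ 0.02877314 -0.99936883 -0.02083373  0.16268691]
 [-0.99013018 -0.02563473 -0.13778641  0.51023312]
 [ 0.13716537  0.02459266 -0.99024283  1.44371485]
 [ 0.          0.          0.          1.        ]]
{'clock': 0.1, 'q': array([-1.09823994,  0.6898971 , -0.19453833,  1.56621016,  0.15731307,
        0.90247609, -0.21510884]), 'qd': array([-0.00019377, -0.00091083, -0.00049405, -0.00169668,  0.00033447,
       -0.00024588, -0.00027868]), 'joint_torque': array([-3.85545020e-03, -5.28495741e+01, -1.27201114e+00, -1.53838438e+01,
       -5.25941723e-02,  1.92897387e-03,  3.72617239e-05]), 'tool_pos': array([0.26530835, 0.56529203, 0.23800052]), 'eef_rot': array([ 0.15329426,  0.69025021, -0.15441136,  0.69008162]), 'contact_force': array([ 0.44587769,  0.41903936, -1.05743354]), 'moment': array([ 0.01691766, -0.01920187,  0.03008726]), 'opening': 1.0004200457410024} 0.0187
```

View pics/side0.png

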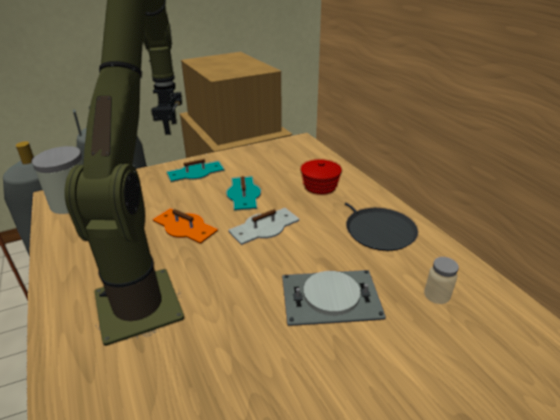

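View pics/top0.png

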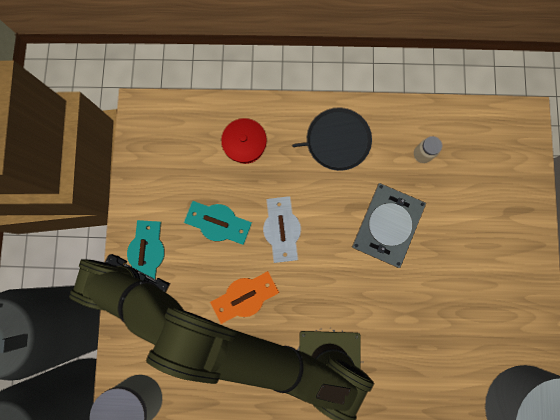

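The side view shows the grey plate at about (264,226) and the press at (332,295). In the top view the plate is at (282,230) and the press at (390,224), with stud clamps near (399,201) and (379,248). Next I'll zoom in.

```bash
cat > h.py <<'E'
import numpy as np, cv2
from plant import telemetry, cams, job, r
def rays(s,px):
    px=np.array(px,float).reshape(-1,1,2)
    u=cv2.undistortPoints(px,s["intrinsics"],np.array([s["k1"],0,0,0.]),None,None)[:,0]
    return np.c_[u,np.ones(len(u))]
def onz(s,px,z):
    T=s["world_to_cam"];R=T[:3,:3];c=-R.T@T[:3,3]
    d=rays(s,px)@R
    return c+d*((z-c[2])/d[:,2])[:,None]
def proj(s,P):
    T=s["world_to_cam"]
    rv=cv2.Rodrigues(T[:3,:3])[0]
    return cv2.projectPoints(np.array(P,float).reshape(-1,1,3),rv,T[:3,3],s["intrinsics"],np.array([s["k1"],0,0,0.]))[0][:,0]
E
python3 - <<'E'
import cv2
t=cv2.imread("pics/top0.png"); s=cv2.imread("pics/side0.png")
def crop(im,x,y,w,h,k,n): cv2.imwrite(n,cv2.resize(im[y:y+h,x:x+w],None,fx=k,fy=k,interpolation=cv2.INTER_CUBIC))
crop(t,250,180,50,90,6,"pics/a1.png");crop(t,345,175,90,100,6,"pics/a2.png")
crop(s,220,200,90,50,8,"pics/a3.png");crop(s,275,262,115,68,6,"pics/a4.png")
E
```

```text
(no output)
```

View pics/a1.png

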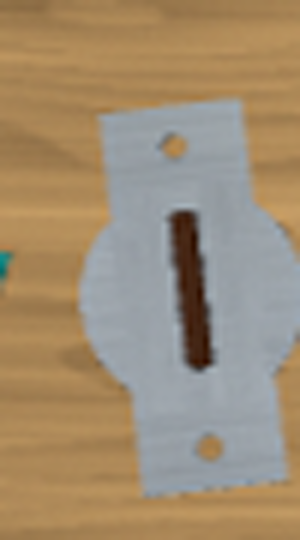

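View pics/a2.png

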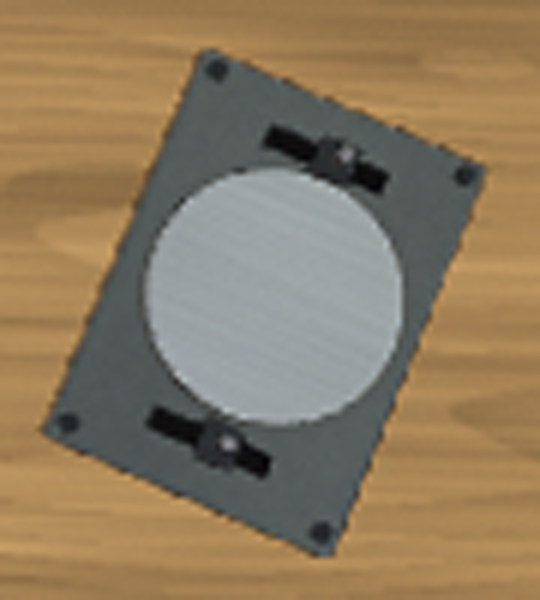

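View pics/a3.png

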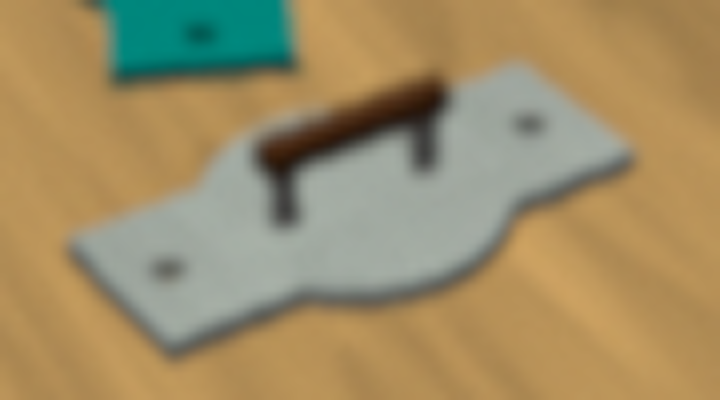

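View pics/a4.png

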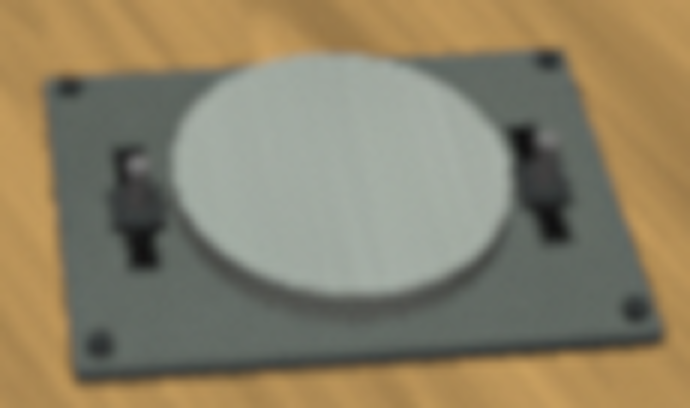

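```bash
cat > m.py <<'E'
from h import *
S=cams.snapshot("side");T=cams.snapshot("top")
def up(p,o,k): return (np.array(p,float)+.5)/k-.5+np.array(o)
th=up([[173,146],[209,447]],(250,180),6); sh=up([[167,268],[528,123]],(220,200),8)
for n,a,b,z in (("holes",th,sh,.008),):
    print(n,onz(T,a,z),onz(S,b,z))
tc=up([[99,115],[241,99],[288,479],[145,497]],(250,180),6)
sc=up([[68,240],[522,60],[635,152],[172,352]],(220,200),8)
print("platecorners",onz(T,tc,.010),onz(S,sc,.010)); print(onz(T,tc,.010).mean(0),onz(S,sc,.010).mean(0))
bt=up([[188,212],[202,368]],(250,180),6); print("bar",onz(T,bt,.05))
tt=up([[346,154],[229,441]],(345,175),6); ss=up([[138,162],[546,138]],(275,262),6)
print("studs",onz(T,tt,.044),onz(S,ss,.044))
bc=up([[205,48],[487,165],[333,556],[42,430]],(345,175),6); print("bed",onz(T,bc,.012),onz(T,bc,.012).mean(0))
bs=up([[45,78],[562,50],[662,338],[80,378]],(275,262),6); print("bedS",onz(S,bs,.012),onz(S,bs,.012).mean(0))
print("disc",onz(T,up([[275,297]],(345,175),6),.03),onz(S,up([[342,172]],(275,262),6),.03))
E
python3 m.py
```

```text
holes [[0.53674012 0.18673259 0.008     ]
 [0.36086488 0.16066155 0.008     ]] [[0.36229282 0.16224161 0.008     ]
 [0.53852253 0.18841194 0.008     ]]
platecorners [[0.55379996 0.23083093 0.01      ]
 [0.56546577 0.14743465 0.01      ]
 [0.34365358 0.1145361  0.01      ]
 [0.33099382 0.1967764  0.01      ]] [[0.33240187 0.19548044 0.01      ]
 [0.55705668 0.23053594 0.01      ]
 [0.56750461 0.14622804 0.01      ]
 [0.34301245 0.10846358 0.01      ]]
[0.44847828 0.17239452 0.01      ] [0.4499939 0.170177  0.01     ]
bar [[0.4923103  0.1757465  0.05      ]
 [0.4036014  0.16527383 0.05      ]]
studs [[ 0.55479384 -0.23993102  0.044     ]
 [ 0.38876704 -0.17237064  0.044     ]] [[ 0.38948799 -0.1721028   0.044     ]
 [ 0.55487356 -0.24024429  0.044     ]]
bed [[ 0.62154657 -0.1659657   0.012     ]
 [ 0.55593046 -0.33071339  0.012     ]
 [ 0.32633087 -0.238668    0.012     ]
 [ 0.39414025 -0.07141783  0.012     ]] [ 0.47448704 -0.20169123  0.012     ]
bedS [[ 0.39282386 -0.07583193  0.012     ]
 [ 0.6199599  -0.1699722   0.012     ]
 [ 0.55049724 -0.33451883  0.012     ]
 [ 0.32525335 -0.24264635  0.012     ]] [ 0.47213359 -0.20574233  0.012     ]
disc [[ 0.4728816  -0.20200347  0.03      ]] [[ 0.47289733 -0.20557824  0.03      ]]
```

```bash
cat > st.py <<'E'
from h import *
from scipy.spatial.transform import Rotation as Ro
s=telemetry.get_state();R=Ro.from_quat(s["eef_rot"]).as_matrix()
y=R[:,1]; print("t",round(s["clock"],2),"tcp",s["tool_pos"].round(4),"x",R[:,0].round(3),"y",y.round(3),"yang",np.degrees(np.arctan2(y[1],y[0])).round(2),"q7",s["q"].round(2),"F",s["contact_force"].round(2),"M",s["moment"].round(2),"op",round(s["opening"],3))
E
python3 st.py
```

```text
t 0.2 tcp [0.2654 0.5655 0.2382] x [-0.    -0.001 -1.   ] y [ 0.425  0.905 -0.001] yang 64.86 q7 [-1.1   0.69 -0.19  1.57  0.16  0.9  -0.22] F [-0.11 -0.45 -0.12] M [ 0.05 -0.01  0.05] op 1.0
```

Request:
send_rows(
  commands=[0.06,-0.13,0,0,0,0.035,0,0.06,-0.13,0,0,0,0.035,0,0.06,-0.13,0,0,0,0.035,0,0.06,-0.13,0,0,0,0.035,0,0.06,-0.13,0,0,0,0.035,0,0.06,-0.13,0,0,0,0.035,0,0.06,-0.13,0,0,0,0.035,0,0.06,-0.13,0,0,0,0.035,0,0.06,-0.13,0,0,0,0.035,0,0.06,-0.13,0,0,0,0.03,0,0.06,-0.13,0,0,0,0.03,0,0,0,0,0,0,0,0],
  newtons=30,
)

```text
clock: 1.4
tool_pos: [0.4318, 0.1933, 0.2365]
eef_rot: [-0.064, 0.706, 0.062, 0.703]
contact_force: [-0.7, -0.5, -0.1]
opening: 1.004
```

```bash
python3 st.py
```

```text
t 1.4 tcp [0.4318 0.1933 0.2365] x [-0.004 -0.004 -1.   ] y [-0.177  0.984 -0.003] yang 100.19 q7 [-0.24  0.52 -0.43  2.    0.33  0.69  0.87] F [-0.71 -0.5  -0.09] M [ 0.03 -0.01 -0.05] op 1.004
```

Request:
send_rows(
  commands=[0.035,-0.04,-0.1,0,0,-0.01,0,0.035,-0.04,-0.12,0,0,-0.01,0,0,0,-0.12,0,0,0,0,0,0,-0.12,0,0,0,0,0,0,0,0,0,0,0,0,0,0,0,0,0,0],
)

```text
clock: 2.0
tool_pos: [0.4518, 0.1754, 0.1197]
eef_rot: [-0.05, 0.705, 0.05, 0.706]
contact_force: [0.4, 1.2, -0.4]
opening: 0.999
```

```bash
python3 st.py; python3 - <<'E'
from h import *
s=cams.snapshot("top");cv2.imwrite("pics/b1.png",cv2.resize(s["image"][150:290,210:350],None,fx=4,fy=4,interpolation=2))
s=cams.snapshot("side");cv2.imwrite("pics/b2.png",cv2.resize(s["image"][130:270,190:330],None,fx=4,fy=4,interpolation=2))
E
```

```text
t 2.0 tcp [0.4518 0.1754 0.1197] x [ 0.001  0.001 -1.   ] y [-0.141  0.99   0.001] yang 98.11 q7 [-0.3   0.72 -0.27  2.09  0.48  0.39  0.76] F [ 0.42  1.25 -0.37] M [ 0.08  0.03 -0.09] op 0.999
```

View pics/b2.png

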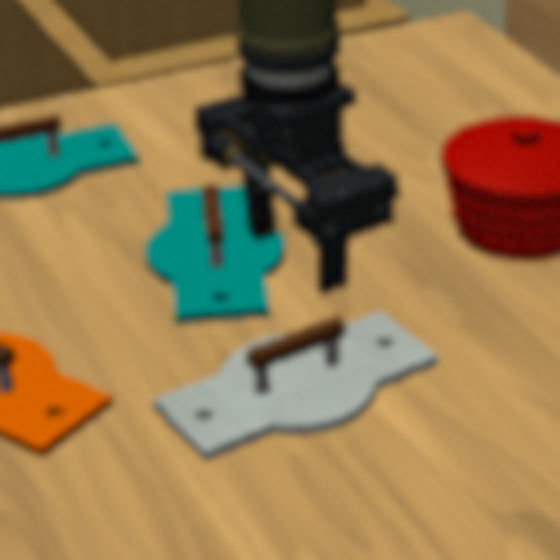

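View pics/b1.png

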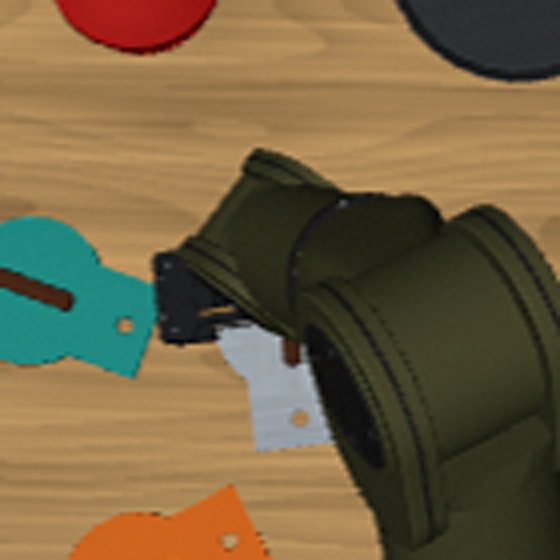

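The side view shows the open jaws straddling the bar (bar near (296,340) in the 4x crop), with clear space around it. The top view is mostly blocked by the arm. I'll go down.

Request:
send_rows(
  commands=[-0.01,-0.008,-0.1,0,0,0,0,0,0,-0.1,0,0,0,0,0,0,-0.1,0,0,0,0,0,0,-0.08,0,0,0,0,0,0,0,0,0,0,0,0,0,0,0,0,0,0],
)

```text
clock: 2.7
tool_pos: [0.4566, 0.1787, 0.0316]
eef_rot: [-0.046, 0.698, 0.054, 0.713]
contact_force: [0.1, 0.2, 0.6]
opening: 1.0
```

```bash
python3 st.py
```

```text
t 2.7 tcp [0.4566 0.1787 0.0316] x [ 0.021  0.014 -1.   ] y [-0.141  0.99   0.011] yang 98.09 q7 [-0.41  0.89 -0.09  2.13  0.58  0.12  0.67] F [0.15 0.16 0.59] M [ 0.04 -0.   -0.05] op 1.0
```

Request:
send_rows(
  commands=[-0.03,-0.022,-0.02,-0.009,0.0134,0,0,0,0,0,0,0,0,0,0,0,0,0,0,0,0],
)

```text
clock: 3.0
tool_pos: [0.4504, 0.1737, 0.0296]
eef_rot: [-0.049, 0.704, 0.05, 0.706]
contact_force: [-0.1, 0.1, -0.1]
opening: 0.994
```

```bash
python3 st.py
```

```text
t 3.0 tcp [0.4504 0.1737 0.0296] x [ 0.003  0.001 -1.   ] y [-0.14   0.99   0.001] yang 98.03 q7 [-0.4   0.9  -0.1   2.13  0.57  0.14  0.68] F [-0.13  0.12 -0.06] M [ 0.06 -0.03 -0.01] op 0.994
```

Request:
send_rows(
  commands=[-0.004,-0.002,-0.018,0,0,0,0,0,0,0,0,0,0,0,0,0,0,0,0,0,0.5,0,0,0,0,0,0,1,0,0,0,0,0,0,1,0,0,0,0,0,0,1,0,0,0,0,0,0,1,0,0,0,0,0,0,1,0,0,0,0,0,0,1,0,0,0,0,0,0,1],
  newtons=40,
)

```text
clock: 4.0
tool_pos: [0.4499, 0.1732, 0.0256]
eef_rot: [-0.049, 0.704, 0.05, 0.707]
contact_force: [-0.4, -0.2, 0.3]
opening: 0.3
```

```bash
python3 st.py
```

```text
t 4.0 tcp [0.4499 0.1732 0.0256] x [ 0.004  0.002 -1.   ] y [-0.139  0.99   0.002] yang 98.0 q7 [-0.41  0.9  -0.09  2.13  0.58  0.12  0.67] F [-0.36 -0.2   0.31] M [ 0.02 -0.    0.06] op 0.3
```

Request:
send_rows(
  commands=[0,0,0,0,0,0,1,0,0,0,0,0,0,1,0,0,0,0,0,0,1,0,0,0,0,0,0,1,0,0,0.04,0,0,0,1,0,0,0.04,0,0,0,1,0,0,0.04,0,0,0,1,0,0,0,0,0,0,1,0,0,0,0,0,0,1],
)

```text
clock: 4.9
tool_pos: [0.449, 0.1726, 0.0579]
eef_rot: [-0.049, 0.705, 0.05, 0.706]
contact_force: [-0.2, 0.7, -4.6]
opening: 0.173
```

```bash
python3 st.py; python3 - <<'E'
from h import *
s=cams.snapshot("side");cv2.imwrite("pics/c2.png",cv2.resize(s["image"][130:270,190:330],None,fx=4,fy=4,interpolation=2))
E
```

```text
t 4.9 tcp [0.449  0.1726 0.0579] x [ 0.002  0.001 -1.   ] y [-0.139  0.99   0.001] yang 97.99 q7 [-0.37  0.84 -0.15  2.13  0.56  0.21  0.69] F [-0.2   0.73 -4.64] M [0.   0.01 0.03] op 0.173
```

View pics/c2.png

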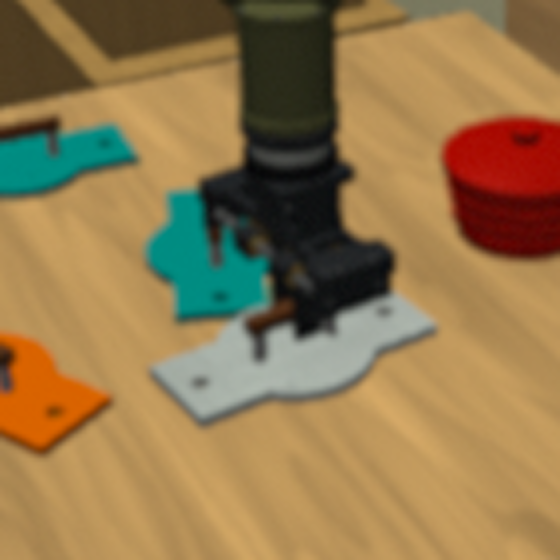

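The side view shows the plate lifted clear and level in the grip. The force is about 4.6 N, so the plate weighs about 0.47 kg. Next I'll raise it and carry it over.

Request:
send_rows(
  commands=[0,0,0.1,0,0,0,1,0,0,0.1,0,0,0,1,0,0,0.1,0,0,0,1,0,0,0.1,0,0,0,1,0,0,0.05,0,0,0,1,0,-0.05,0,0,0,-0.02,1,0,-0.1,0,0,0,-0.03,1,0,-0.1,0,0,0,-0.03,1,0,-0.1,0,0,0,-0.03,1,0,-0.1,0,0,0,-0.03,1,0,-0.1,0,0,0,-0.03,1,0,-0.1,0,0,0,-0.03,1],
)

```text
clock: 6.15
tool_pos: [0.4407, -0.0004, 0.167]
eef_rot: [0.066, 0.709, -0.069, 0.699]
contact_force: [0.0, -0.2, -6.0]
opening: 0.173
```

Request:
send_rows(
  commands=[0.02,-0.1,0,0,0,-0.03,1,0.02,-0.1,0,0,0,-0.03,1,0,-0.1,0,0,0,-0.03,1,0,-0.1,0,0,0,-0.02,1,0,-0.1,0,0,0,0,1,0,-0.1,0,0,0,0,1,0,-0.1,0,0,0,0,1,0,-0.05,0,0,0,0,1,0,0,0,0,0,0,1,0,0,0,0,0,0,1],
)

```text
clock: 7.15
tool_pos: [0.4348, -0.2076, 0.1561]
eef_rot: [0.136, 0.707, -0.144, 0.679]
contact_force: [0.6, -0.1, -5.4]
opening: 0.173
```

```bash
python3 st.py
```

```text
t 7.15 tcp [ 0.4348 -0.2076  0.1561] x [-0.041 -0.004 -0.999] y [ 0.387  0.922 -0.02 ] yang 67.2 q7 [ 0.52  0.67 -0.3   2.03  0.39  0.54  1.11] F [ 0.56 -0.08 -5.38] M [ 0.07 -0.1   0.05] op 0.173
```

Request:
send_rows(
  commands=[0.08,0.02,-0.06,0.001,-0.013,0.003,1,0.08,0.02,-0.06,0.001,-0.013,0.003,1,0,0,-0.08,0,0,0,1,0,0,0,0,0,0,1,0,0,0,0,0,0,1],
)

```text
clock: 7.65
tool_pos: [0.4762, -0.1888, 0.1046]
eef_rot: [0.135, 0.695, -0.132, 0.694]
contact_force: [-0.1, 0.9, -4.5]
opening: 0.173
```

```bash
python3 st.py; python3 - <<'E'
from h import *
s=cams.snapshot("side");cv2.imwrite("pics/d2.png",cv2.resize(s["image"][220:340,265:405],None,fx=5,fy=5,interpolation=2))
s=cams.snapshot("top");cv2.imwrite("pics/d1.png",cv2.resize(s["image"][165:285,330:450],None,fx=5,fy=5,interpolation=2))
E
```

```text
t 7.65 tcp [ 0.4762 -0.1888  0.1046] x [-0.     0.004 -1.   ] y [0.37  0.929 0.004] yang 68.26 q7 [ 0.44  0.77 -0.25  2.01  0.43  0.41  1.05] F [-0.06  0.9  -4.53] M [-0.01 -0.01 -0.04] op 0.173
```

View pics/d2.png

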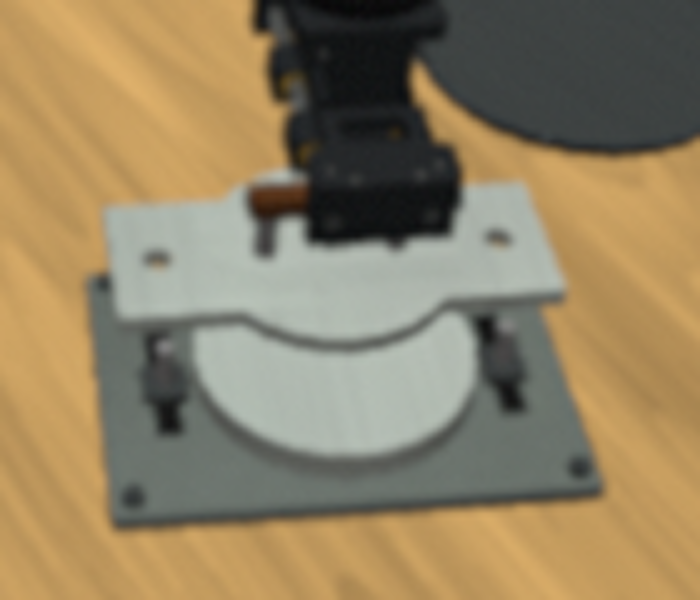

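View pics/d1.png

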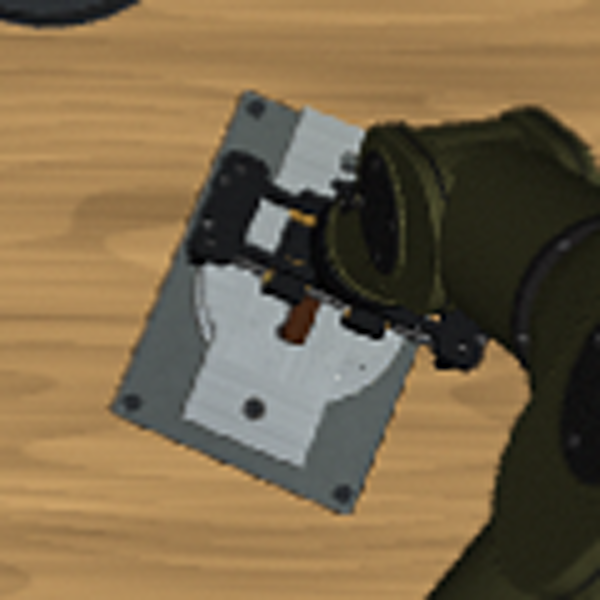

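```bash
python3 - <<'E'
from h import *
S=cams.snapshot("side");T=cams.snapshot("top")
def up(p,o,k): return (np.array(p,float)+.5)/k-.5+np.array(o)
h=onz(S,up([[157,258],[499,237]],(265,220),5),.088);print("holesS",h,h.mean(0))
print("holeT",onz(T,up([[254,409]],(330,165),5),.088))
c=onz(S,up([[105,210],[525,184],[564,297],[118,322]],(265,220),5),.089);print(c,c.mean(0))
e=onz(T,up([[187,416],[304,465]],(330,165),5),.089);print("endT",e,e.mean(0))
s=telemetry.get_state()["tool_pos"];a=np.radians(-22.2)
ex=np.array([np.cos(a),np.sin(a)]);ey=np.array([-ex[1],ex[0]])
m=np.array([.4720,-.2062])
print("hole mid rel stud mid (bed xy)",(h.mean(0)[:2]-m)@np.c_[ex,ey],"tcp rel",(s[:2]-m)@np.c_[ex,ey], "edges",(c.mean(0)[:2]-m)@np.c_[ex,ey])
E
```

```text
holesS [[ 0.39368531 -0.15407505  0.088     ]
 [ 0.55914054 -0.22059293  0.088     ]] [ 0.47641293 -0.18733399  0.088     ]
holeT [[ 0.39148958 -0.15524696  0.088     ]]
[[ 0.38636652 -0.10993578  0.089     ]
 [ 0.59596725 -0.19321674  0.089     ]
 [ 0.56076955 -0.27319373  0.089     ]
 [ 0.35407363 -0.18735675  0.089     ]] [ 0.47429424 -0.19092575  0.089     ]
endT [[ 0.38566845 -0.11108866  0.089     ]
 [ 0.35564582 -0.1876712   0.089     ]] [ 0.37065713 -0.14937993  0.089     ]
hole mid rel stud mid (bed xy) [-0.00304255  0.01913487] tcp rel [-0.00228677  0.01608883] edges [-0.00364706  0.01500884]
```

Request:
send_rows(
  commands=[0.003,-0.027,0,-0.0025,0,-0.005,1,0,0,-0.04,0,0,0,1,0,0,-0.04,0,0,0,1,0,0,-0.02,0,0,0,1,0,0,0,0,0,0,1,0,0,0,0,0,0,1],
)

```text
clock: 8.45
tool_pos: [0.4767, -0.1991, 0.0789]
eef_rot: [0.137, 0.693, -0.139, 0.694]
contact_force: [-0.7, 0.2, -4.7]
opening: 0.176
```

```bash
cat >> st.py <<'E'
a=np.radians(-22.2);ex=np.array([np.cos(a),np.sin(a)]);ey=np.array([-ex[1],ex[0]])
print("bed mm",((s["tool_pos"][:2]-np.array([.4720,-.2062]))@np.c_[ex,ey]*1000).round(1),"under z",(s["tool_pos"][2]*1000-25.6).round(1),"Fbed",(s["contact_force"][:2]@np.c_[ex,ey]).round(1),"Mbed",(s["moment"][:2]@np.c_[ex,ey]).round(2))
E
python3 st.py
```

```text
t 8.45 tcp [ 0.4767 -0.1991  0.0789] x [ 0.002 -0.003 -1.   ] y [ 0.383  0.924 -0.002] yang 67.51 q7 [ 0.43  0.82 -0.21  2.01  0.46  0.35  1.03] F [-0.74  0.17 -4.75] M [-0.03 -0.01  0.02] op 0.176
bed mm [1.6 8.4] under z 53.3 Fbed [-0.8 -0.1] Mbed [-0.02 -0.02]
```

Request:
send_rows(
  commands=[-0.002,0,-0.008,0,0,0.003,1,0,0,-0.008,0,0,0,1,0,0,-0.008,0,0,0,1,0,0,0,0,0,0,1],
)

```text
clock: 8.85
tool_pos: [0.4765, -0.1989, 0.0727]
eef_rot: [0.135, 0.693, -0.137, 0.695]
contact_force: [-0.1, 0.1, -4.6]
opening: 0.173
```

```bash
python3 st.py
```

```text
t 8.85 tcp [ 0.4765 -0.1989  0.0727] x [ 0.003 -0.003 -1.   ] y [ 0.377  0.926 -0.002] yang 67.82 q7 [ 0.43  0.83 -0.2   2.02  0.47  0.34  1.03] F [-0.13  0.14 -4.62] M [0.01 0.   0.03] op 0.173
bed mm [1.4 8.5] under z 47.1 Fbed [-0.2  0.1] Mbed [0.01 0.01]
```

Request:
send_rows(
  commands=[0,0,-0.004,0.002,0.002,0,1,0,0,-0.004,0,0,0,1,0,0,-0.003,0,0,0,1],
)

```text
clock: 9.15
tool_pos: [0.4768, -0.1989, 0.07]
eef_rot: [0.136, 0.694, -0.136, 0.694]
contact_force: [-0.8, -0.5, -5.2]
opening: 0.174
```

```bash
python3 st.py
```

```text
t 9.15 tcp [ 0.4768 -0.1989  0.07  ] x [ 0.  0. -1.] y [0.377 0.926 0.   ] yang 67.82 q7 [ 0.43  0.83 -0.2   2.01  0.47  0.34  1.03] F [-0.83 -0.5  -5.21] M [ 0.04 -0.05 -0.03] op 0.174
bed mm [1.7 8.5] under z 44.4 Fbed [-0.6 -0.8] Mbed [ 0.06 -0.03]
```

Request:
send_rows(
  commands=[0,0,-0.004,0,0,0,1,0,0,-0.003,0,0,0,1],
)

```text
clock: 9.35
tool_pos: [0.4769, -0.1988, 0.0694]
eef_rot: [0.136, 0.694, -0.136, 0.694]
contact_force: [-3.1, 0.5, 7.2]
opening: 0.175
```

```bash
python3 st.py
```

```text
t 9.35 tcp [ 0.4769 -0.1988  0.0694] x [ 0.001 -0.    -1.   ] y [0.377 0.926 0.   ] yang 67.84 q7 [ 0.43  0.83 -0.2   2.02  0.47  0.33  1.03] F [-3.1   0.52  7.22] M [ 0.11  0.47 -0.01] op 0.175
bed mm [1.8 8.7] under z 43.8 Fbed [-3.1 -0.7] Mbed [-0.07  0.48]
```

Contact at underside z of about 44 mm, at the tip height, with about 12 N on the studs. I'll ease off a little and slide towards −y of the bed.

Request:
send_rows(
  commands=[-0.002,0.001,0.001,0,0,0,1,-0.002,-0.005,0,0,0,0,1,-0.002,-0.005,0,0,0,0,1],
)

```text
clock: 9.65
tool_pos: [0.4757, -0.201, 0.0699]
eef_rot: [0.136, 0.693, -0.136, 0.694]
contact_force: [0.2, -0.1, -5.4]
opening: 0.176
```

```bash
python3 st.py
```

```text
t 9.65 tcp [ 0.4757 -0.201   0.0699] x [ 0.002 -0.    -1.   ] y [0.377 0.926 0.   ] yang 67.86 q7 [ 0.43  0.83 -0.2   2.02  0.47  0.33  1.04] F [ 0.19 -0.13 -5.38] M [-0.02 -0.    0.  ] op 0.176
bed mm [1.4 6.2] under z 44.3 Fbed [ 0.2 -0. ] Mbed [-0.02 -0.01]
```

Request:
send_rows(
  commands=[0,0,-0.003,0,0.0013,0,1,-0.0015,-0.0037,-0.001,0,0,0,1],
)

```text
clock: 9.85
tool_pos: [0.4753, -0.2016, 0.0695]
eef_rot: [0.136, 0.694, -0.136, 0.694]
contact_force: [-1.0, 2.3, 3.4]
opening: 0.176
```

```bash
python3 st.py
```

```text
t 9.85 tcp [ 0.4753 -0.2016  0.0695] x [-0.  0. -1.] y [0.377 0.926 0.   ] yang 67.88 q7 [ 0.43  0.83 -0.2   2.02  0.47  0.34  1.04] F [-1.01  2.27  3.38] M [ 0.73  0.11 -0.02] op 0.176
bed mm [1.3 5.6] under z 43.9 Fbed [-1.8  1.7] Mbed [0.63 0.38]
```

Request:
send_rows(
  commands=[-0.0015,-0.0037,0,0,0,0,1,-0.0015,-0.0037,-0.0005,0,0,0,1],
)

```text
clock: 10.05
tool_pos: [0.4752, -0.2023, 0.0696]
eef_rot: [0.136, 0.694, -0.135, 0.694]
contact_force: [-1.0, 3.2, 1.5]
opening: 0.173
```

```bash
python3 st.py
```

```text
t 10.05 tcp [ 0.4752 -0.2023  0.0696] x [ 0.001  0.002 -1.   ] y [0.376 0.927 0.002] yang 67.94 q7 [ 0.44  0.83 -0.2   2.02  0.47  0.34  1.04] F [-1.01  3.21  1.48] M [ 0.64  0.01 -0.01] op 0.173
bed mm [1.5 4.8] under z 44.0 Fbed [-2.2  2.6] Mbed [0.59 0.25]
```

Request:
send_rows(
  commands=[-0.0015,-0.0037,-0.0005,0,0,0,1,-0.0015,-0.0037,-0.0005,0,0,0,1],
)

```text
clock: 10.25
tool_pos: [0.4751, -0.2025, 0.0696]
eef_rot: [0.136, 0.694, -0.133, 0.695]
contact_force: [-1.3, 4.8, 2.8]
opening: 0.172
```

```bash
python3 st.py
```

```text
t 10.25 tcp [ 0.4751 -0.2025  0.0696] x [ 0.002  0.004 -1.   ] y [0.374 0.927 0.004] yang 68.03 q7 [ 0.44  0.83 -0.21  2.02  0.47  0.33  1.04] F [-1.32  4.8   2.77] M [ 0.94  0.03 -0.06] op 0.172
bed mm [1.5 4.6] under z 44.0 Fbed [-3.   3.9] Mbed [0.86 0.38]
```

Request:
send_rows(
  commands=[-0.003,-0.007,0.001,-0.0025,0.0013,-0.002,1,-0.002,-0.005,0,0,0,0,1],
)

```text
clock: 10.45
tool_pos: [0.4735, -0.2068, 0.0693]
eef_rot: [0.135, 0.694, -0.137, 0.694]
contact_force: [0.3, -0.2, -5.9]
opening: 0.171
```

```bash
python3 st.py
```

```text
t 10.45 tcp [ 0.4735 -0.2068  0.0693] x [-0.001 -0.002 -1.   ] y [ 0.378  0.926 -0.002] yang 67.81 q7 [ 0.44  0.84 -0.2   2.01  0.47  0.34  1.04] F [ 0.33 -0.24 -5.88] M [0.04 0.04 0.02] op 0.171
bed mm [1.6 0. ] under z 43.7 Fbed [ 0.4 -0.1] Mbed [0.02 0.06]
```

Request:
send_rows(
  commands=[0,0,-0.004,0.001,0,0,1,0,0,-0.002,0,0,0,1],
)

```text
clock: 10.65
tool_pos: [0.4724, -0.2088, 0.0671]
eef_rot: [0.136, 0.695, -0.138, 0.693]
contact_force: [-0.3, -0.1, -4.6]
opening: 0.176
```

```bash
python3 st.py
```

```text
t 10.65 tcp [ 0.4724 -0.2088  0.0671] x [-0.003 -0.002 -1.   ] y [ 0.38   0.925 -0.003] yang 67.68 q7 [ 0.44  0.84 -0.2   2.01  0.47  0.33  1.04] F [-0.33 -0.1  -4.61] M [ 0.08  0.01 -0.05] op 0.176
bed mm [ 1.4 -2.2] under z 41.5 Fbed [-0.3 -0.2] Mbed [0.07 0.04]
```

```bash
python3 - <<'E'
from h import *
s=cams.snapshot("side");cv2.imwrite("pics/e2.png",cv2.resize(s["image"][240:330,275:395],None,fx=6,fy=6,interpolation=2))
s=cams.snapshot("top");cv2.imwrite("pics/e1.png",cv2.resize(s["image"][175:275,340:440],None,fx=6,fy=6,interpolation=2))
E
python3 st.py
```

```text
t 10.75 tcp [ 0.4725 -0.2085  0.0671] x [-0.003 -0.002 -1.   ] y [ 0.379  0.925 -0.003] yang 67.7 q7 [ 0.44  0.84 -0.2   2.01  0.47  0.33  1.04] F [-0.94 -0.04 -5.94] M [ 0.03 -0.01  0.02] op 0.175
bed mm [ 1.3 -2. ] under z 41.5 Fbed [-0.9 -0.4] Mbed [ 0.03 -0.  ]
```

View pics/e2.png

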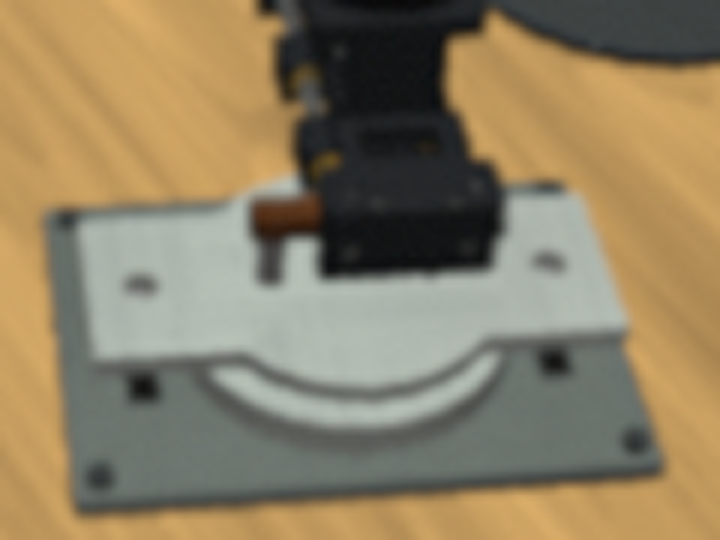

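View pics/e1.png

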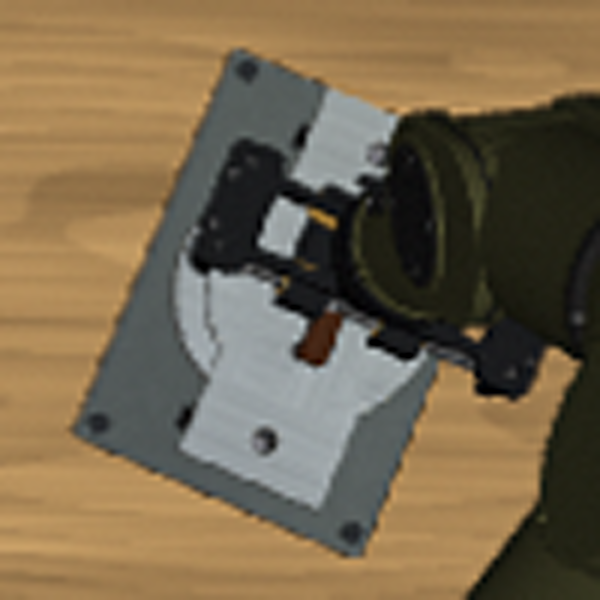

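Both views show light stud tips inside both holes (side about (141,285) and (548,262), top about (265,440)). With the underside at 41.5 mm, both holes have dropped over the studs. Now I'll lower it gently.

Request:
send_rows(
  commands=[0,0,-0.006,0.0013,-0.002,0,1,0,0,-0.006,0,0,0,1,0,0,-0.004,0,0,0,1],
)

```text
clock: 11.05
tool_pos: [0.4724, -0.2087, 0.0627]
eef_rot: [0.137, 0.694, -0.137, 0.694]
contact_force: [-0.3, 0.3, -4.5]
opening: 0.176
```

```bash
python3 st.py
```

```text
t 11.05 tcp [ 0.4724 -0.2087  0.0627] x [ 0.001  0.    -1.   ] y [0.38  0.925 0.001] yang 67.68 q7 [ 0.44  0.85 -0.19  2.02  0.48  0.32  1.04] F [-0.29  0.34 -4.5 ] M [ 0.05 -0.01 -0.07] op 0.176
bed mm [ 1.3 -2.2] under z 37.1 Fbed [-0.4  0.2] Mbed [0.05 0.01]
```

Request:
send_rows(
  commands=[0,0,-0.006,0,0,0,1,0,0,-0.006,0,0,0,1,0,0,-0.006,0,0,0,1],
)

```text
clock: 11.35
tool_pos: [0.4724, -0.2086, 0.0578]
eef_rot: [0.137, 0.694, -0.137, 0.694]
contact_force: [0.0, -0.2, -5.0]
opening: 0.173
```

```bash
python3 st.py
```

```text
t 11.35 tcp [ 0.4724 -0.2086  0.0578] x [ 0.001  0.    -1.   ] y [0.379 0.925 0.001] yang 67.7 q7 [ 0.44  0.86 -0.19  2.02  0.48  0.31  1.04] F [ 0.01 -0.22 -5.05] M [ 0.01 -0.04 -0.05] op 0.173
bed mm [ 1.3 -2.1] under z 32.2 Fbed [ 0.1 -0.2] Mbed [ 0.03 -0.03]
```

Request:
send_rows(
  commands=[0,0,-0.004,0,0,0,1,0,0,-0.003,0,0,0,1,0,0,-0.002,0,0,0,1],
)

```text
clock: 11.65
tool_pos: [0.4724, -0.2086, 0.0556]
eef_rot: [0.137, 0.694, -0.137, 0.694]
contact_force: [-2.2, 0.5, 5.7]
opening: 0.173
```

```bash
python3 st.py
```

```text
t 11.65 tcp [ 0.4724 -0.2086  0.0556] x [ 0.001  0.    -1.   ] y [0.379 0.925 0.   ] yang 67.71 q7 [ 0.44  0.86 -0.18  2.02  0.48  0.3   1.04] F [-2.24  0.49  5.74] M [0.16 0.32 0.02] op 0.173
bed mm [ 1.3 -2.1] under z 30.0 Fbed [-2.3 -0.4] Mbed [0.03 0.35]
```

Underside at 30.0 mm with about 10 N of contact, so it is on the bed. Releasing.

Request:
send_rows(
  commands=[0,0,0,0,0,0,1,0,0,0,0,0,0,0.7,0,0,0,0,0,0,0.5,0,0,0,0,0,0,0.3,0,0,0,0,0,0,0.3,0,0,0,0,0,0,0.3,0,0,0,0,0,0,0.3],
)

```text
clock: 12.35
tool_pos: [0.4744, -0.2091, 0.057]
eef_rot: [0.137, 0.692, -0.137, 0.696]
contact_force: [-0.6, 0.7, -0.0]
opening: 0.688
```

```bash
python3 st.py
```

```text
t 12.35 tcp [ 0.4744 -0.2091  0.057 ] x [ 0.005 -0.001 -1.   ] y [0.379 0.925 0.001] yang 67.71 q7 [ 0.44  0.86 -0.18  2.02  0.48  0.3   1.04] F [-0.6   0.67 -0.01] M [ 0.02  0.03 -0.04] op 0.688
bed mm [ 3.3 -1.8] under z 31.4 Fbed [-0.8  0.4] Mbed [0.   0.04]
```

Released with no load on the tool. I'll rise straight up and back towards the robot's left, away from the jar and comal.

Request:
send_rows(
  commands=[0,0,0.03,0,0,0,0.3,0,0,0.05,0,0,0,0.3,0,0,0.1,0,0,0,0.3,0,0,0.1,0,0,0,0.3,0,0,0.1,0,0,0,0.3,0,0,0.1,0,0,0,0.3,0,0.1,0.05,0,0,0,0.3,0,0.15,0,0,0,0,0.3,0,0.15,0,0,0,0,0.3,0,0.15,0,0,0,0,0.3,0,0.15,0,0,0,0,0.3,0,0.15,0,0,0,0,0.3],
)

```text
clock: 13.55
tool_pos: [0.4724, 0.003, 0.2006]
eef_rot: [0.141, 0.689, -0.143, 0.696]
contact_force: [1.4, -0.1, 0.7]
opening: 0.699
```

Request:
send_rows(
  commands=[0,0.15,0,0,0,0,0.3,0,0.15,0,0,0,0,0.3,0,0.15,0,0,0,0,0.3,0,0.1,0,0,0,0,0.3,0,0,0,0,0,0,0.3,0,0,0,0,0,0,0.3],
)

```text
clock: 14.15
tool_pos: [0.4704, 0.1526, 0.2041]
eef_rot: [0.139, 0.689, -0.138, 0.698]
contact_force: [0.7, -0.5, 0.2]
opening: 0.698
```

```bash
python3 - <<'E'
from h import *
s=cams.snapshot("side");cv2.imwrite("pics/f2.png",s["image"]);cv2.imwrite("pics/f2z.png",cv2.resize(s["image"][240:330,275:395],None,fx=6,fy=6,interpolation=2))
s=cams.snapshot("top");cv2.imwrite("pics/f1.png",s["image"]);cv2.imwrite("pics/f1z.png",cv2.resize(s["image"][175:275,340:440],None,fx=6,fy=6,interpolation=2))
E
python3 st.py
```

```text
t 14.25 tcp [0.4706 0.1518 0.204 ] x [ 0.013 -0.002 -1.   ] y [0.385 0.923 0.003] yang 67.35 q7 [-0.23  0.58 -0.28  2.    0.29  0.59  0.47] F [ 0.32  0.69 -0.03] M [0.   0.01 0.01] op 0.701
bed mm [-136.5  330.9] under z 178.4 Fbed [0.  0.8] Mbed [-0.    0.01]
```

View pics/f2z.png

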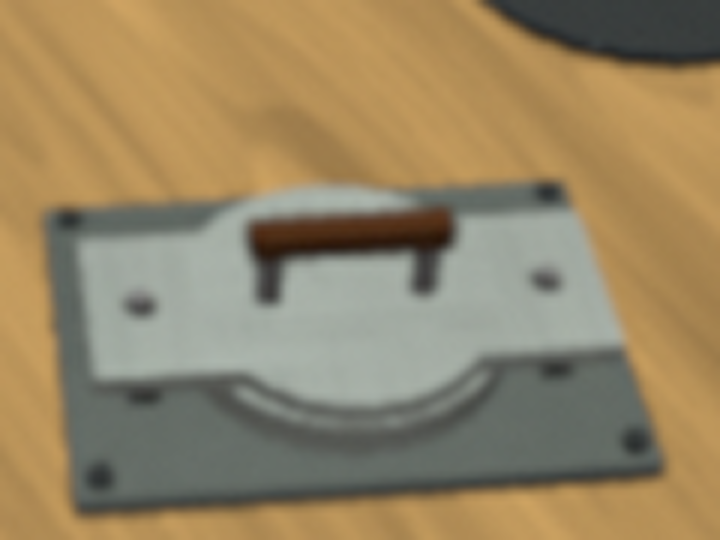

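View pics/f1z.png

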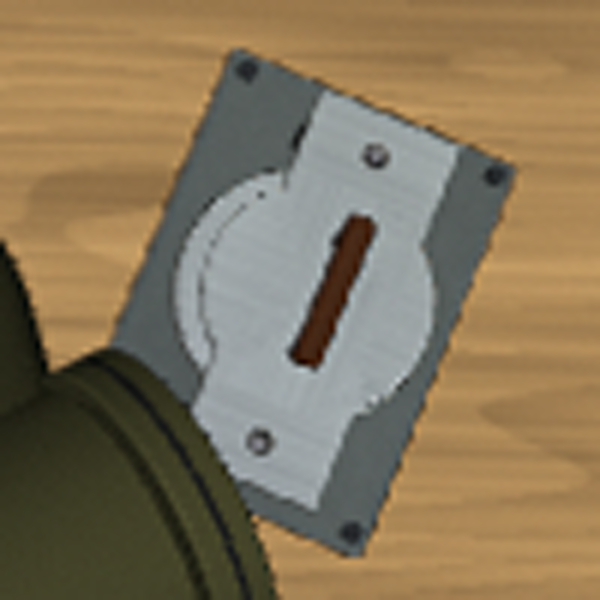

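View pics/f1.png

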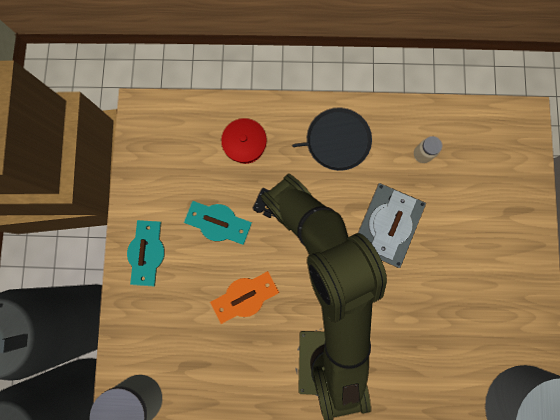

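The plate lies flat on the bed. In the top crop both stud tips are centred in the holes at (376,155) and (260,442). The arm is clear, and the basket (244,140), comal (338,138) and jar (428,150) are where they were.

```bash
python3 -c "
from plant import job
print(job.finish_job())"
```

```text
the job is handed in; nothing more can be done
None
```

The pressing plate is back on the press, flat on the bed with both holes over the studs, and I handed the job in at about 14 s of the 72 s allowed.

- **Sequence:** I gripped the plate by its bar and carried it over. I rested it on the stud tips about 9–10 mm off in the bed's y and slid it until both holes dropped over the studs. I then lowered it, released it and moved the arm clear.
- **Contact force:** the highest reading on the press was about 12 N, against the 35 N limit. I only read the force at the end of each call, so a brief peak in between would not show.
- **Final checks:**
  - Just before release, the tool height put the plate's underside at 30.0 mm, which is home.
  - After release, both cameras showed the stud tips in the holes and the plate flat. The basket, comal and jar had not moved.

**Less smooth moments:**
- The slide stuck briefly from friction, with a side force of about 5 N. It then freed and ran on about 4 mm, and another 2 mm as the holes dropped over the studs.
- The tool tilted by 1–2 degrees in two of the faster moves; I levelled it both times before contact.

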